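# Clip the punching pad into its bench bracket

### The arm

A 6-joint arm with a two-finger parallel gripper is mounted at the origin on a cart in front of the work surface, level with it; the furniture and walls round the work are solid. World frame = base frame: x ahead of the robot, y to its left, z up, the work surface at z = 0. Lengths are in mm, angles in rad, forces in N, time in s.
With the tool pointing down it reaches from about 275 to 750 mm from the base axis. Payload 10.2 kg.
Tool frame: the origin (TCP) lies on the centre line of the jaws, within the pads' length; the fingertips stand 17 mm ahead of it and the grasp point (between the pads) lies 2 mm behind it (ctrl.tip_extent is the distance from the TCP to the fingertips, in mm); z points along the fingers, y is the line along which they close (so a half turn about z gives the same grasp; the last joint's range is limited). The gripper opens to 85 mm and grips with 20 to 120 N. Pads are 22 mm wide; open, the fingers measure 114 mm over their backs; the gripper's body (76 mm by 85 mm) begins 54 mm behind the grasp point. The pads swing forward as they close: fully open they stand 13 mm farther back than shut.
Start: joints at [-1.471, 0.313, 1.498, -0, 1.331, -0.223], TCP at [166.529, -497.895, 248.294] pointing down, gripper open.
Joint ranges: [-2.94, 2.94], [-0.97, 2.17], [0.19, 2.56], [-1.23, 4.37], [0.02, 3.11], [-2.88, 2.88]. Speed limits (rad/s): [2.39, 2.39, 3.01, 3.14, 3.14, 3.14].

### API

Orientations are given as a unit quaternion [w, x, y, z].
In Python, from rig import sensors, capture, ctrl, cut_out, place_of gives the robot as it stands.
- The arm moves only by the shell command python3 -m jog 'ROWS' [FORCE]. ROWS is JSON, a list of rows, each a list of 3 entries, a list of its own where there are three numbers: the shift along the world's x, y, z in mm, then the turn, a rotation vector about the world's x, y, z in degrees, then the closure, from 0 (fully open) to 1 (shut). A call has exactly 8 rows; each row is the pose to reach, as a shift and turn from the pose commanded when the call began; what a row does not reach only later rows make up. A row lasts 1/12 s, in which the tool goes at most 41.7 mm and 7.16 degrees, less where a joint would pass 70% of its speed; a pose out of reach is approached as far as the arm can. A call with a gripper value outside its range is refused whole. The fingers move at their own pace and stop on an object; FORCE is the grip in N (left out, the last holds). Time passes only in rows, so rows that repeat a pose let the fingers close, or fill a call up. It gives the time, the measured TCP pose, the force and the opening at its end, in the units of the state.
- sensors.sense(): the state, without advancing time (a new reading comes with each control period).
- capture(name): name is "scene" or "top"; returns a dict with "color" (480x640x3 uint8, blue, green, red), "z_map" (480x640 float32, mm along the optical axis (not along the pixel's ray), 0 where there is no reading), "camera_matrix" (3x3 intrinsics, pixels), "R" (3x3) and "t" (3): a world point X has camera coordinates R X + t. Camera axes: x right, y down, z forward; pixel columns grow to the right and rows downward; lengths in mm; the calibration is good to about 2 mm. A picture is of the moment at which its call begins.
- ctrl.finish_job(): hands the job in, once; it reports no verdict.
Trained networks look in a picture, given as the dict that the camera call returned (one of the last four; its "shot" number tells which), for a name from the list of things; names that differ only in an ending like _2 or _b are one class to them, and where a whole thing is asked for, a point or a joint stands for the part that bears it (a point fixed in the world has none). Each returns a list of dicts, best first, with "p" (0 to 1); they miss things now and then, are a little off and sometimes report something else, mostly with a low value. They report only what shows in the picture. A call takes as long as a camera call.
- cut_out(picture, query): "region" (480x640 bool, what is visible of it) and "box" ([left, top, right, bottom] in pixels, round what is visible of it).
- place_of(picture, query): "centre" ([row, column] in pixels: a listed point, or the origin of a listed thing).
The state is a dict: "time_s": time; "joints": joint angles; "dq": joint speeds; "tau": joint torques, N m; "eef_pos": TCP position; "ee_rot": TCP orientation; "force": force on the tool from outside, world axes, zero at the start; "wrist_torque": the same for the moment, N m; "grip_width": opening from 0.0 (shut) to 1.0 (fully open).
Only numpy, scipy, OpenCV 4.12 (cv2) and the standard library are available. Lean on these libraries where they do the work, as an engineer would, in place of code of your own. Each camera call takes 0.05 s, during which the arm holds its last target. There are 200 camera calls.

### The job

On the plywood board, fit the punching pad with the narrow ears into the grey bracket, white side up: guide its two ears down between the spring clips of the two slots and push it down past the clips until its steel plate sits flat on the bracket's bed. Push it in rather than dropping it in, let go of it, and leave the wide-eared pad where it lies.

Things in the scene. Friction and masses are not known exactly. Their poses are not given: they have to be found in the camera images.
- pad_center (a point): Centre, half-way up, of the loose narrow-eared pad (0.2 kg, 26 mm high), flat on the board, whose top is at z = 0.1085. z up, y ear to ear, x across. White block 46 (x) x 64 (y) x 20 mm, from 7 mm below to 13 mm above this point: grasp it across x. Under it a steel plate 46 x 72 x 6 mm with a central ear 22 mm wide at each y end, 116 mm over both. Fits either way round.
- wide_pad_center (a point): The same point and axes of the other loose pad, alike in all but its ears, which are 42 mm wide, nearly the full width of its plate: they do not fit the slots. To be left alone.
- seat (a point): Where the pad's centre is when the pad is home in the fixed grey bracket: 23 mm above the board's top. y runs from slot to slot, x across. Bed 84 (x) x 150 (y) mm, its top 13 mm below this point. Each slot lies between two cheeks, x = +-24 to 38 mm, y = 42 to 56 mm (or -56 to -42), tops 11 mm above this point. Between the slots both long sides are open for fingers.
- slot (a point): Middle of the +y slot at the humps of its two brass spring clips, 22 mm above the board's top, 49 mm from seat along y; the -y slot is alike. The humps leave 17 mm along x, the clips flare to 44 mm wide 21 mm higher, and slide apart along x, up to 11 mm each. The pad needs a push of about 10 N to pass the four humps, which then spring back over its ears; its weight alone does not do it.

How it is judged (in metres and radians):
On the way:
1. the narrow-eared pad is held or pushed by the fingers while its ears go down between the clips (horizontal distance between pad_center and seat below 0.015 m and z of pad_center in the frame of seat between 0.004 and 0.022 m and contact force between the fingers and pad above 0.5 N), for 0.05 s.
At the end, for the whole second after the job is handed in: The narrow-eared pad lies white side up and flat (within 6 degrees) on the bracket's bed: its centre within 3 mm of the seated height (4 mm below it at most) and within 12 mm of the seat sideways, its ear line within 10 degrees of the line from slot to slot; it is at rest and released (horizontal distance between pad_center and seat below 0.012 m and z of pad_center in the frame of seat between -0.004 and 0.003 m and angle between pad_center's own z axis and vertical below 0.1 rad and angle between the y axis of pad_center and the y axis of seat, either way round below 0.18 rad and linear speed of pad below 0.02 m/s); the robot touches nothing.
It fails at once if the wide-eared pad is moved by more than 40 mm (distance of wide_pad_center from where it was at the start of the episode above 0.04 m).
It also fails if it takes over 35 s, if anything falls off the work surface, if the arm or the gripper's body presses on something with over 40 N, if the wrist force passes 120 N, or if a joint passes its speed limit or range.

## Working session

There is one attempt and no reset: what is moved stays moved. The work goes in short steps, Python scripts to look and compute and a shell command to move; the robot and the scene stay as the last step left them, time stands still between calls to the robot, and variables do not carry over. Pictures are saved under pics/ and viewed, on a budget of 10 in all, crops included, one or two more only if the job needs it, and the job is handed in when it is done.

```bash
ls; mkdir -p pics
cat > h.py <<'E'
import numpy as np, cv2
from rig import sensors, capture, ctrl, cut_out, place_of
def ray(p,row,col):
    K,R,t=p["camera_matrix"],np.array(p["R"]),np.array(p["t"])
    d=R.T@np.linalg.inv(K)@np.array([col,row,1.]); return -R.T@t,d
def at_z(p,row,col,z):
    c,d=ray(p,row,col); return c+d*(z-c[2])/d[2]
def cloud(p):
    K,R,t=p["camera_matrix"],np.array(p["R"]),np.array(p["t"])
    v,u=np.mgrid[:480,:640]; z=p["z_map"]
    P=np.stack([u*z,v*z,z],-1)@np.linalg.inv(K).T
    return (P-t)@R, z>0
E
python3 - <<'E'
from h import *
for n in("top","scene"):
    p=capture(n); cv2.imwrite(f"pics/{n}0.png",p["color"])
    for q,z in(("pad_center",121.5),("wide_pad_center",121.5),("seat",131.5),("slot",130.5)):
        for r in place_of(p,q)[:3]: print(n,q,r["p"],np.round(r["centre"]),np.round(at_z(p,*r["centre"],z),1))
    P,ok=cloud(p)
    for q in("pad_center","wide_pad_center"):
        for r in cut_out(p,q)[:2]:
            m=r["region"]&ok; X=P[m]; zt=np.percentile(X[:,2],90); T=X[abs(X[:,2]-zt)<4]
            print(n,q,r["p"],r["box"],"ztop",zt,T.mean(0).round(1),cv2.minAreaRect(T[:,:2].astype(np.float32)),"all",cv2.minAreaRect(X[:,:2].astype(np.float32)))
print(sensors.sense())
E
```

```text
pics
top pad_center 0.73 [304. 310.] [350.8 264.  121.5]
top seat 0.82 [197. 300.] [530.9 278.1 131.5]
top slot 0.8 [228. 296.] [479.1 286.3 130.5]
top pad_center 0.63 [286.9, 274.4, 333.7, 334.8] ztop 136.3047317787789 [348.7 263.2 134.9] ((349.0245361328125, 263.23150634765625), (45.83934783935547, 63.96260452270508), 51.59038162231445) all ((348.35888671875, 263.45538330078125), (48.071109771728516, 117.73631286621094), 52.21543502807617)
top wide_pad_center 0.92 [355.5, 223.0, 407.2, 293.0] ztop 136.09424168076882 [428.6 142.5 134.8] ((428.7537841796875, 142.3451385498047), (45.78569793701172, 63.429866790771484), 62.623714447021484) all ((428.732177734375, 142.19003295898438), (46.07155227661133, 115.80059814453125), 62.712398529052734)
scene pad_center 0.75 [294. 362.] [338.5 268.4 121.5]
scene wide_pad_center 0.8 [235. 358.] [429.1 139.6 121.5]
scene seat 0.82 [249. 278.] [526.5 271.  131.5]
scene slot 0.85 [263. 293.] [480.5 284.3 130.5]
scene pad_center 0.74 [341.5, 272.7, 377.2, 321.2] ztop 133.92488919395095 [347.2 264.9 132.9] ((348.4814453125, 263.42254638671875), (46.44
[... 435 characters left out ...]
234375), 63.08152389526367)
{'time_s': 0.7, 'joints': array([-1.47141798e+00,  3.12910209e-01,  1.49770281e+00, -9.34823653e-06,
        1.33098290e+00, -2.23383639e-01]), 'dq': array([-0.00087439, -0.00017549,  0.00046839,  0.00197249, -0.00089911,
        0.00143497]), 'tau': array([ 1.32377249e-04, -4.12101674e+01, -2.59877855e+01, -1.79740869e-04,
        3.90832702e-04,  1.87413178e-05]), 'eef_pos': array([ 166.5186539 , -497.9015033 ,  248.28789134]), 'ee_rot': array([-1.90880112e-06,  9.87006147e-01,  1.60682501e-01, -4.43059266e-06]), 'force': array([-0.23023946,  0.45307783, -0.20509008]), 'wrist_torque': array([0.00833191, 0.04443211, 0.00112724]), 'grip_width': 0.9989650387729964}
```

View pics/top0.png

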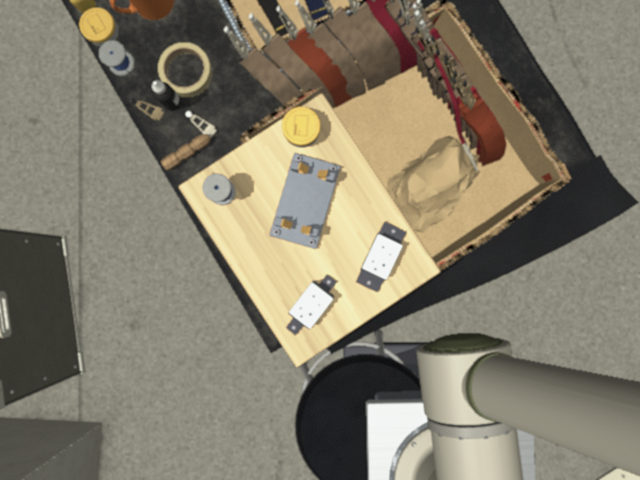

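View pics/scene0.png

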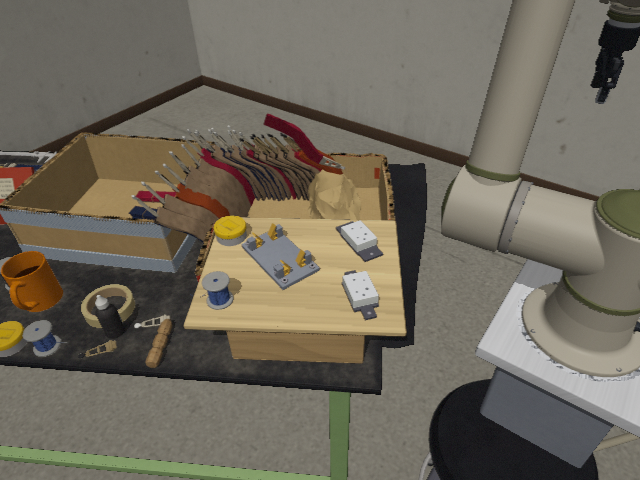

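The top view shows the narrow pad at about (row 304, col 311), the wide pad at (257, 382) and the bracket at (200, 306). Both pads match the network reports. Next I fit the bracket from the depth data.

```bash
cat > fit.py <<'E'
from h import *
from scipy.spatial.transform import Rotation as Ro
for n in("top","scene"):
    p=capture(n); P,ok=cloud(p); c=p["color"].astype(int)
    near=ok&(np.hypot(P[...,0]-515,P[...,1]-272)<110)
    sat=c.max(-1)-c.min(-1); dz=-1.6 if n=="scene" else .4
    z=P[...,2]-dz
    bed=near&(z>114)&(z<123)&(sat<45)
    m=bed.astype(np.uint8); k,l,s,_=cv2.connectedComponentsWithStats(m); 
    X=P[l==1+s[1:,4].argmax()]; print(n,len(X),X[:,2].mean(),cv2.minAreaRect(X[:,:2].astype(np.float32)))
    hi=near&(z>133)&(z<165)&(P[...,0]<600)
    k,l,s,_=cv2.connectedComponentsWithStats(hi.astype(np.uint8))
    for i in range(1,k):
        if s[i,4]>8: print("  hi",s[i,4],P[l==i].mean(0).round(1),P[l==i].max(0).round(0))
    cv2.imwrite(f"pics/{n}_crop.png",cv2.resize(p["color"][140:340,230:430] if n=="top" else p["color"][200:340,180:400],None,fx=3,fy=3,interpolation=2))
s=sensors.sense(); q=s["ee_rot"]; Rm=Ro.from_quat([q[1],q[2],q[3],q[0]]).as_matrix(); print("tool y",Rm[:,1], np.degrees(np.arctan2(Rm[1,1],Rm[0,1])))
E
python3 fit.py
```

```text
top 3531 118.84908101627603 ((527.5903930664062, 270.8739013671875), (83.90962982177734, 150.2472686767578), 72.59393310546875)
  hi 148 [580.9 279.6 142.6] [591. 294. 154.]
  hi 135 [566.1 232.3 143. ] [576. 247. 154.]
  hi 135 [487.7 308.6 143.3] [497. 324. 153.]
  hi 132 [473.1 261.7 142.9] [482. 277. 153.]
scene 1757 116.97634780676661 ((526.8059692382812, 271.29095458984375), (85.41405487060547, 152.83822631835938), 72.48837280273438)
  hi 109 [565.1 234.7 139.7] [576. 248. 152.]
  hi 94 [579.7 283.3 138.9] [590. 294. 152.]
  hi 134 [471.7 264.7 139.5] [482. 277. 150.]
  hi 112 [486.5 312.2 139.1] [496. 325. 151.]
tool y [ 3.17174967e-01 -9.48367039e-01 -5.83053691e-06] -71.50783539378209
```

View pics/top_crop.png

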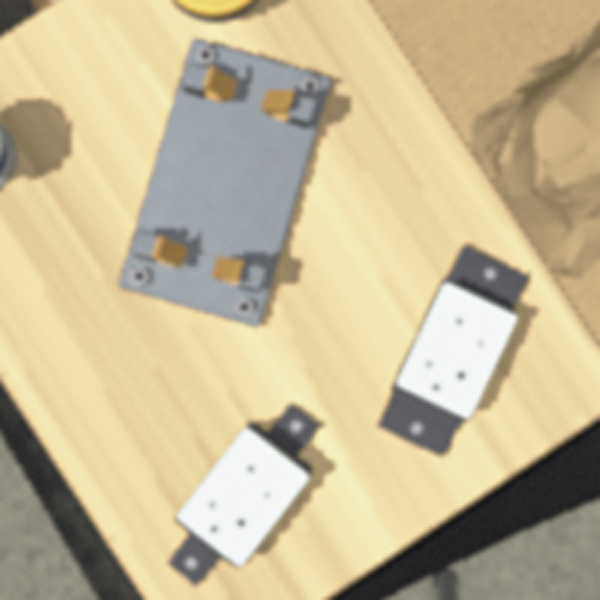

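Bracket seat is at about (527, 271), ear line at -17.4°. The pad is at (349, 263.3) with its ears at -38.2°. I swing over in an arc with a total turn of +123.3°.

```bash
python3 -m jog '[[[32,26,0],[0,0,5],0],[[63,51,0],[0,0,10],0],[[95,77,0],[0,0,15],0],[[126,103,0],[0,0,20],0],[[158,128,0],[0,0,25],0],[[189,154,0],[0,0,30],0],[[221,180,0],[0,0,35],0],[[252,205,0],[0,0,41],0]]' 60
python3 -m jog '[[[8,39,0],[0,0,5],0],[[16,78,0],[0,0,10],0],[[24,117,0],[0,0,15],0],[[32,156,0],[0,0,20],0],[[40,195,0],[0,0,25],0],[[48,234,0],[0,0,30],0],[[55,272,0],[0,0,35],0],[[62,310,0],[0,0,41],0]]'
python3 -m jog '[[[-16,31,0],[0,0,6],0],[[-33,62,0],[0,0,12],0],[[-50,93,0],[0,0,18],0],[[-67,124,-10],[0,0,24],0],[[-84,155,-20],[0,0,30],0],[[-100,186,-30],[0,0,36],0],[[-116,217,-40],[0,0,41.3],0],[[-131,246,-50],[0,0,41.3],0]]'
python3 - <<'E'
from h import *; from scipy.spatial.transform import Rotation as Ro
s=sensors.sense(); q=s["ee_rot"]; Rm=Ro.from_quat([q[1],q[2],q[3],q[0]]).as_matrix(); print(s["eef_pos"],np.degrees(np.arctan2(Rm[1,1],Rm[0,1])),s["joints"],ctrl.tip_extent)
E
```

```text
time_s: 1.47
eef_pos: [419.9, -291.2, 248.5]
ee_rot: [0.0, 0.867, 0.498, 0.0]
force: [-0.5, -0.5, 0.0]
grip_width: 1.0
time_s: 2.13
eef_pos: [480.5, 19.1, 248.5]
ee_rot: [0.0, 0.638, 0.77, 0.0]
force: [0.4, -0.5, 0.2]
grip_width: 1.001
time_s: 2.8
eef_pos: [348.4, 264.6, 198.1]
ee_rot: [0.0, 0.325, 0.946, 0.0]
force: [0.7, 0.4, -0.2]
grip_width: 1.001
[348.388523   264.593033   198.06531195] 52.08834266412749 [ 3.80414347e-01  1.70339070e-01  1.81984489e+00  8.74445333e-05
  1.15075694e+00 -5.28734290e-01] 17.0
```

```bash
python3 -m jog '[[[0,0,-20],[0,0,0],0],[[0,0,-40],[0,0,0],0],[[0,0,-55],[0,0,0],0],[[0,0,-64],[0,0,0],0],[[0,0,-68],[0,0,0],0],[[0,0,-68],[0,0,0],0],[[0,0,-68],[0,0,0],0.2],[[0,0,-68],[0,0,0],0.4]]' 60
python3 -m jog '[[[0,0,0],[0,0,0],0.6],[[0,0,0],[0,0,0],0.8],[[0,0,0],[0,0,0],0.8],[[0,0,0],[0,0,0],0.8],[[0,0,0],[0,0,0],0.8],[[0,0,0],[0,0,0],0.8],[[0,0,0],[0,0,0],0.8],[[0,0,0],[0,0,0],0.8]]'
python3 -m jog '[[[0,0,5],[0,0,0],0.8],[[0,0,15],[0,0,0],0.8],[[0,0,30],[0,0,0],0.8],[[0,0,45],[0,0,0],0.8],[[0,0,60],[0,0,0],0.8],[[0,0,70],[0,0,0],0.8],[[0,0,75],[0,0,0],0.8],[[0,0,75],[0,0,0],0.8]]'
cat > look.py <<'E'
from h import *; import sys; from scipy.spatial.transform import Rotation as Ro
k=sys.argv[1]
s=sensors.sense(); q=s["ee_rot"]; Rm=Ro.from_quat([q[1],q[2],q[3],q[0]]).as_matrix(); print(s["eef_pos"],np.degrees(np.arctan2(Rm[1,1],Rm[0,1])))
a=capture("top");b=capture("scene")
def crop(p,w=75):
    e=p["camera_matrix"]@(np.array(p["R"])@s["eef_pos"]+np.array(p["t"])); u,v=(e[:2]/e[2]).astype(int); u=min(max(u,w),640-w);v=min(max(v,w),480-w)
    return cv2.resize(p["color"][v-w:v+w,u-w:u+w],(400,400),interpolation=2)
cv2.imwrite(f"pics/{k}.png",np.hstack([crop(a),crop(b)]))
for n,p in(("top",a),("scene",b)):
    for r in place_of(p,"pad_center")[:1]: print(n,r["p"],np.round(r["centre"]),at_z(p,*r["centre"],s["eef_pos"][2]-8).round(1))
    P,ok=cloud(p)
    for r in cut_out(p,"pad_center")[:1]:
        X=P[r["region"]&ok]; print(n,r["p"],r["box"],X.min(0).round(),X.max(0).round(),cv2.minAreaRect(X[:,:2].astype(np.float32)))
E
python3 look.py lift
```

```text
time_s: 3.47
eef_pos: [350.1, 263.2, 131.1]
ee_rot: [0.001, 0.327, 0.945, 0.001]
force: [-0.4, -1.3, 0.3]
grip_width: 0.752
time_s: 4.13
eef_pos: [350.0, 263.2, 131.2]
ee_rot: [0.001, 0.327, 0.945, 0.0]
force: [-0.6, -1.4, 6.7]
grip_width: 0.523
time_s: 4.8
eef_pos: [349.7, 263.2, 206.1]
ee_rot: [0.001, 0.327, 0.945, 0.001]
force: [0.1, 0.6, -3.2]
grip_width: 0.525
[349.74899294 263.20256646 206.14865363] 51.79466670071688
scene 0.82 [261. 359.] [346.5 272.  198.1]
scene 0.66 [351.6, 242.1, 384.0, 289.9] [298. 229. 181.] [375. 308. 210.] ((338.3887023925781, 272.87969970703125), (45.853878021240234, 92.4809799194336), 52.193660736083984)
```

View pics/lift.png

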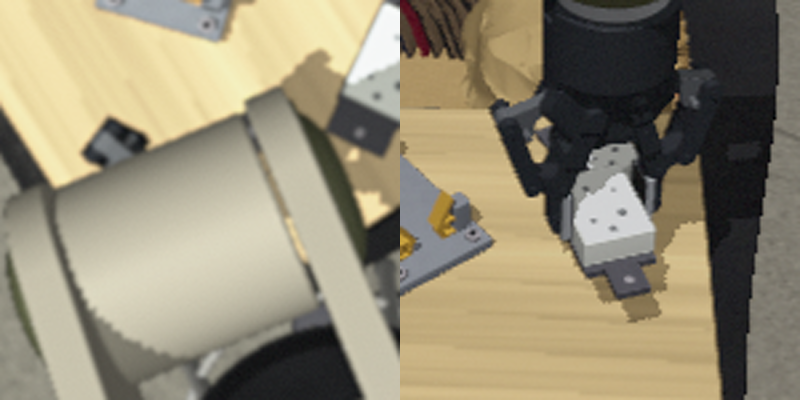

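The pad is lifted level in the grip (right half of the picture, ears free at about 630,280). I move it over the seat and align it.

```bash
python3 -m jog '[[[15,1,0],[0,0,3],0.8],[[45,2,0],[0,0,6],0.8],[[75,3,0],[0,0,10],0.8],[[105,4,0],[0,0,14],0.8],[[135,5,0],[0,0,17],0.8],[[160,6.5,0],[0,0,19.5],0.8],[[174,7.3,0],[0,0,20.7],0.8],[[178.3,7.5,0],[0,0,20.7],0.8]]'
python3 -m jog '[[[0,0,-8],[0,0,0],0.8],[[0,0,-16],[0,0,0],0.8],[[0,0,-23],[0,0,0],0.8],[[0,0,-28],[0,0,0],0.8],[[0,0,-30],[0,0,0],0.8],[[0,0,-30],[0,0,0],0.8],[[0,0,-30],[0,0,0],0.8],[[0,0,-30],[0,0,0],0.8]]'
python3 look.py hover
```

```text
time_s: 5.77
eef_pos: [529.4, 270.2, 204.1]
ee_rot: [-0.0, 0.152, 0.988, -0.0]
force: [-0.1, 0.1, -3.1]
grip_width: 0.525
time_s: 6.43
eef_pos: [527.9, 270.7, 175.7]
ee_rot: [0.0, 0.152, 0.988, 0.0]
force: [-0.4, 0.4, -2.4]
grip_width: 0.527
[527.89511134 270.69485346 175.73831577] 72.49639484534826
top 0.54 [195. 304.] [529.5 270.3 167.7]
top 0.62 [283.8, 205.4, 312.7, 227.6] [454. 254. 116.] [510. 306. 484.] ((481.9610900878906, 279.4303894042969), (55.376190185546875, 51.86004638671875), 1.2930898666381836)
scene 0.96 [239. 276.] [518.8 280.3 167.7]
scene 0.87 [268.7, 222.8, 299.8, 258.3] [469. 176. 105.] [615. 304. 196.] ((544.7252807617188, 238.7591552734375), (52.94795227050781, 181.0246124267578), 43.092411041259766)
```

View pics/hover.png

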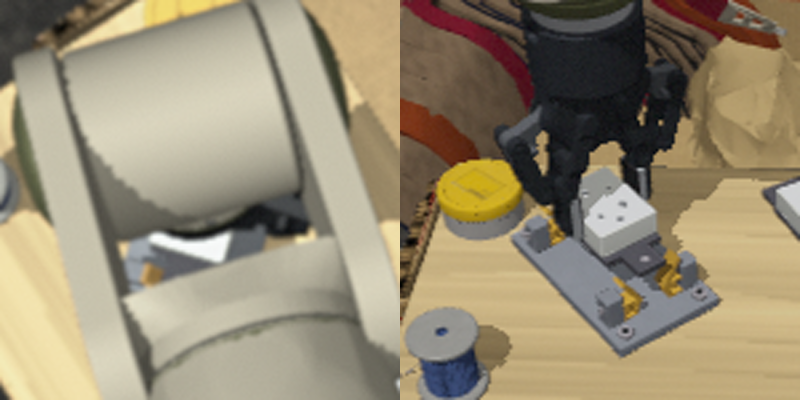

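The near ear (648,258) hangs above the middle of the two clips (628,295 and 675,275), so it is aligned. I press it down in stages.

```bash
python3 -m jog '[[[0,0,-3],[0,0,0],0.8],[[0,0,-6],[0,0,0],0.8],[[0,0,-9],[0,0,0],0.8],[[0,0,-12],[0,0,0],0.8],[[0,0,-14],[0,0,0],0.8],[[0,0,-16],[0,0,0],0.8],[[0,0,-17],[0,0,0],0.8],[[0,0,-17],[0,0,0],0.8]]' 80
python3 -m jog '[[[0,0,-1],[0,0,0],0.8],[[0,0,-2],[0,0,0],0.8],[[0,0,-3],[0,0,0],0.8],[[0,0,-4],[0,0,0],0.8],[[0,0,-5],[0,0,0],0.8],[[0,0,-6],[0,0,0],0.8],[[0,0,-7],[0,0,0],0.8],[[0,0,-8],[0,0,0],0.8]]'
python3 look.py in1
```

```text
time_s: 7.4
eef_pos: [527.8, 270.5, 158.1]
ee_rot: [-0.0, 0.152, 0.988, -0.0]
force: [-0.7, -0.6, -3.0]
grip_width: 0.517
time_s: 8.07
eef_pos: [528.0, 270.6, 150.4]
ee_rot: [0.0, 0.152, 0.988, 0.0]
force: [0.7, -1.1, 0.8]
grip_width: 0.523
[527.98233412 270.63569581 150.44242002] 72.49434330323274
top 0.82 [198. 306.] [527.  268.3 142.4]
top 0.74 [285.8, 207.6, 314.5, 224.3] [458. 254. 117.] [507. 302. 463.] ((488.60650634765625, 283.3683166503906), (43.79505157470703, 50.8758659362793), 70.82066345214844)
scene 0.71 [248. 282.] [515.  272.4 142.4]
scene 0.87 [271.1, 233.3, 297.5, 270.4] [470. 244. 116.] [553. 309. 155.] ((513.6680908203125, 275.33935546875), (47.18437957763672, 92.19693756103516), 67.87431335449219)
```

View pics/in1.png

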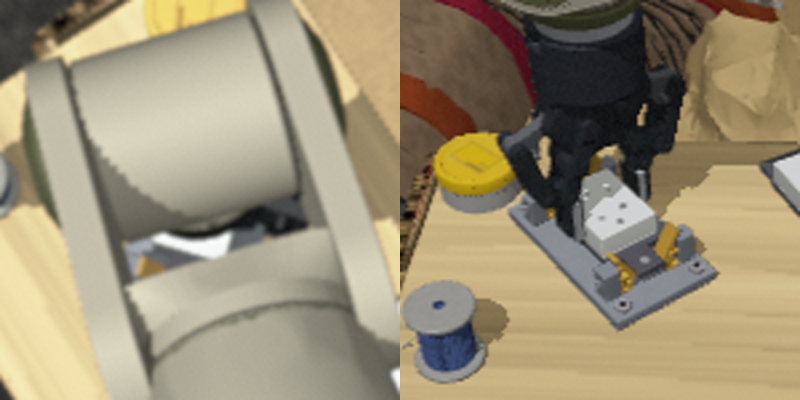

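The ear (650,260) is now between the two clips and the force is just rising. I press home.

```bash
python3 -m jog '[[[0,0,-1],[0,0,0],0.8],[[0,0,-2],[0,0,0],0.8],[[0,0,-3],[0,0,0],0.8],[[0,0,-4],[0,0,0],0.8],[[0,0,-5],[0,0,0],0.8],[[0,0,-6],[0,0,0],0.8],[[0,0,-7],[0,0,0],0.8],[[0,0,-7],[0,0,0],0.8]]'
python3 -m jog '[[[0,0,-0.5],[0,0,0],0.8],[[0,0,-1],[0,0,0],0.8],[[0,0,-1.5],[0,0,0],0.8],[[0,0,-2],[0,0,0],0.8],[[0,0,-2.5],[0,0,0],0.8],[[0,0,-2.5],[0,0,0],0.8],[[0,0,-2.5],[0,0,0],0.8],[[0,0,-2.5],[0,0,0],0.8]]'
```

```text
time_s: 9.03
eef_pos: [527.8, 270.7, 143.1]
ee_rot: [-0.0, 0.152, 0.988, 0.0]
force: [0.5, -0.3, -2.6]
grip_width: 0.521
time_s: 9.7
eef_pos: [527.9, 270.6, 141.4]
ee_rot: [0.0, 0.152, 0.988, 0.0]
force: [-4.0, -1.0, 5.5]
grip_width: 0.518
```

The force dropped after the humps, then the pad met the bed at the expected height (TCP 141.4, predicted 141.2). I release and retreat.

```bash
python3 -m jog '[[[0,0,0],[0,0,0],0.3],[[0,0,0],[0,0,0],0.25],[[0,0,0],[0,0,0],0.2],[[0,0,0],[0,0,0],0.15],[[0,0,0],[0,0,0],0.1],[[0,0,0],[0,0,0],0.1],[[0,0,0],[0,0,0],0.1],[[0,0,0],[0,0,0],0.1]]'
python3 -m jog '[[[0,0,10],[0,0,0],0.1],[[0,0,25],[0,0,0],0.1],[[0,0,45],[0,0,0],0.1],[[0,0,65],[0,0,0],0.1],[[0,0,85],[0,0,0],0.1],[[0,0,100],[0,0,0],0.1],[[0,0,110],[0,0,0],0.1],[[0,0,110],[0,0,0],0.1]]'
python3 -m jog '[[[-10,-30,0],[0,0,0],0.1],[[-20,-60,0],[0,0,0],0.1],[[-30,-95,0],[0,0,-5],0.1],[[-40,-130,0],[0,0,-10],0.1],[[-50,-165,0],[0,0,-15],0.1],[[-55,-200,0],[0,0,-20],0.1],[[-60,-230,0],[0,0,-25],0.1],[[-60,-240,0],[0,0,-25],0.1]]'
cat > fin.py <<'E'
from h import *
p=capture("top");b=capture("scene")
for n,p in(("top",p),("scene",b)):
    P,ok=cloud(p)
    m=ok&(p["color"].min(-1)>150)&(np.hypot(P[...,0]-527,P[...,1]-271)<60)&(P[...,2]<180)
    k,l,s,_=cv2.connectedComponentsWithStats(m.astype(np.uint8))
    X=P[l==1+s[1:,4].argmax()]; z=np.percentile(X[:,2],80); X=X[abs(X[:,2]-z)<4]; A=np.c_[X[:,:2]-X[:,:2].mean(0),np.ones(len(X))]; print(n,len(X),X.mean(0),cv2.minAreaRect(X[:,:2].astype(np.float32)),"slope",np.linalg.lstsq(A,X[:,2],rcond=None)[0])
    for r in cut_out(p,"wide_pad_center")[:1]: print("wide",r["p"],r["box"],np.median(P[r["region"]&ok],0))
import sys; cv2.imwrite(f"pics/{sys.argv[1]}.png",cv2.resize(b["color"][190:340,190:390],(800,600),interpolation=2))
print({k:sensors.sense()[k] for k in("time_s","force","eef_pos")})
E
python3 fin.py fin
```

```text
time_s: 10.37
eef_pos: [527.8, 270.6, 140.8]
ee_rot: [0.0, 0.152, 0.988, -0.0]
force: [-0.7, -0.1, -0.4]
grip_width: 0.901
time_s: 11.03
eef_pos: [528.4, 270.8, 253.4]
ee_rot: [0.002, 0.152, 0.988, 0.001]
force: [-0.2, -0.0, 0.4]
grip_width: 0.899
time_s: 11.7
eef_pos: [466.8, 27.7, 250.2]
ee_rot: [-0.001, 0.366, 0.931, -0.0]
force: [0.0, 1.2, -0.3]
grip_width: 0.9
top 1029 [527.36848472 271.61966882 144.7008405 ] ((523.9449462890625, 279.7496643066406), (59.45567321777344, 75.76239013671875), 72.19579315185547) slope [1.07168546e-03 1.62651984e-03 1.44700841e+02]
wide 0.92 [351.4, 221.9, 406.1, 292.0] [427.46007225 143.65207559 132.83741135]
scene 541 [525.24015456 273.16799716 142.94847155] ((526.5252075195312, 271.86297607421875), (45.96415328979492, 65.97840118408203), 72.63631439208984) slope [ 1.10080783e-03 -1.68777637e-03  1.42948472e+02]
wide 0.69 [335.5, 219.7, 381.5, 263.8] [415.04284637 152.85818107 128.03952574]
{'time_s': 11.9, 'force': array([-0.98274289,  0.41218533, -0.10990712]), 'eef_pos': array([467.83094817,  31.21065946, 250.43009005])}
```

View pics/fin.png

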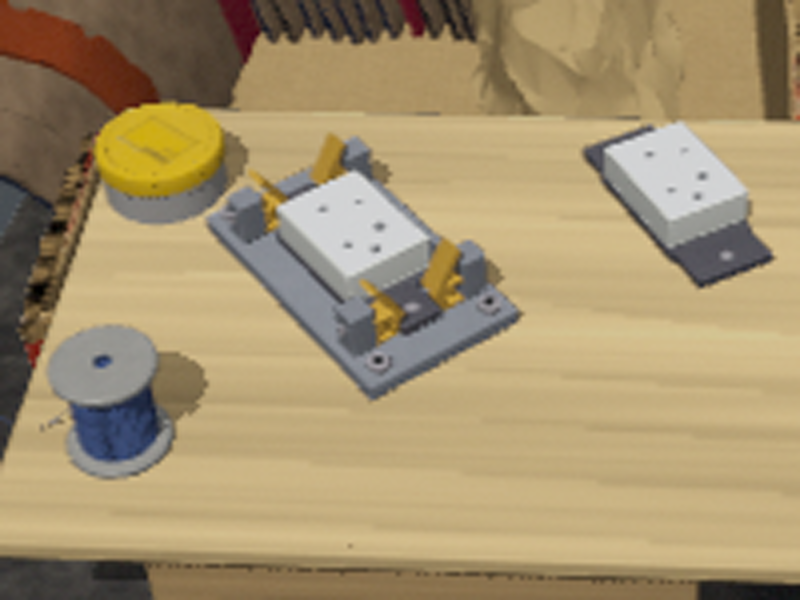

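The pad lies flat in the bracket (around 355,235) with the clips closed over its ears. Its top is at 144.7 mm (expected 144.5), it is centred within about 2.5 mm, and the wide pad lies untouched at (680,190).

```bash
python3 -c "
from rig import ctrl; print(ctrl.finish_job())"
```

```text
the job is handed in; nothing more can be done
None
```

The narrow-eared pad is pushed home in the grey bracket, white side up, and released. I handed the job in at about 12 s of the 35 s allowed; the hand-in gives no verdict.

I gripped the pad across its block, turned it about 21° to line up with the slots, and pressed it down between the clips with the grip held until the plate met the bed. Then I opened the fingers and moved the arm well clear.

| Last check | Measured | Expected |
|---|---|---|
| Pad top height (top camera) | 144.7 mm | 144.5 mm |
| Pad top height (scene camera; it read about 2 mm low throughout) | 142.9 mm | 144.5 mm |
| Tilt (both cameras) | about 0.1° | flat |
| Centre relative to seat | within about 3 mm | within 12 mm |
| Ear line relative to slots | within 0.5° | within 10° |

- **Rectangle fit:** the top camera's rectangle fit of the seated pad came out too large (59 x 76 mm, centre about 9 mm off), probably because it took in neighbouring bright pixels. The mean position of the same points and the scene camera's fit both agree with the seat.
- **Wide-eared pad:** it was not touched and looks unmoved in the top view. The scene camera's median position for it was about 17 mm off, which I put down to measuring only the visible part of the pad.
- **Push force:** it was sampled only at the end of each move, so I never read the peak while passing the clips. The highest end-of-move readings were 6.7 N while gripping the pad on the board and about 5.5 N on reaching the bed.

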